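Scrape the mortar chips off the raised porch tile into its trough

TASK

Take the scraper block by its handle and use it to wipe both mortar chips off the raised white tile into the metal trough along the tile's edge; do not touch the chips with the gripper. Then stand the scraper upright on the ledge again where you took it from and let go.

Things in the scene. Friction and masses are not known exactly. Their poses are not given: they have to be found in the camera images.
- scraper: scraper block standing on the ledge: grey foot 130 x 30 mm, 30 mm high, with a flat wooden handle 50 mm long, 24 mm thick, from 30 to 80 mm up; about 0.2 kg. Origin: centre of the underside; x along the 130 mm, y across the thickness (grip the handle across y from above), z up. Either long face may push. (The round-knobbed thing on a broad base is a brush, not this.)
- tile_step: fixed raised tile, flat white top 170 (x) by 150 mm (y), 40 mm above the ledge, no rim. Origin: centre of its underside; z up, x towards the open metal trough, which begins at the tile's edge x = 85 and ends at x = 171 mm, 162 mm wide inside, floor 4 mm and walls 40 mm high. Chip centres start within x -20 to 50, y -50 to 50 mm; the tile is free behind them: one stroke along x takes both.
- chip_a: one of two loose chips of old mortar lying on the white tile: a grey, flat, roughly five-sided piece about 26 mm across and 12 mm thick, 12 g. Origin at the centre of its underside.
- chip_b: one of two loose chips of old mortar lying on the white tile: a grey, flat, roughly six-sided piece about 26 mm across and 12 mm thick, 12 g. Origin at the centre of its underside.
Things that resemble listed ones, but are neither listed nor needed, are in the scene too. Leave any purple or turquoise look-alike of the scraper alone.

How it is judged (in metres and radians):
On the way, in this order (a step that is already met when the one before it is completed fails the run):
1. the scraper is held close over the tile top (its underside less than 12 mm above the tile, its middle within the tile) (contact force between the fingers and scraper above 0.5 N and x of scraper in the frame of tile_step between -0.1 and 0.1 m and y of scraper in the frame of tile_step between -0.08 and 0.08 m and z of scraper in the frame of tile_step between 0.034 and 0.052 m), for 0.1 s.
2. both chips are in the trough (x of chip_a in the frame of tile_step between 0.085 and 0.175 m and y of chip_a in the frame of tile_step between -0.085 and 0.085 m and z of each of chip_a, chip_b in the frame of tile_step below 0.036 m and x of chip_b in the frame of tile_step between 0.085 and 0.175 m and y of chip_b in the frame of tile_step between -0.085 and 0.085 m), for 0.2 s.
At the end, for the whole second after the job is handed in: Both chips lie in the trough (centres between the tile's edge and the far wall, below the tile top), and the scraper stands upright (within about 10 degrees) on the ledge within 50 mm of where it stood at the start, any yaw, released and at rest (all of step 2 and height (world z) of scraper below 0.012 m and angle between scraper's own z axis and vertical below 0.17 rad and distance of scraper from where it was at the start of the episode below 0.05 m and linear speed of each of scraper, chip_a, chip_b below 0.03 m/s); the robot touches nothing.
It fails at once if the robot or its fingers touch a chip (contact force between any of the fingers, the arm and chip_a above 0.5 N or contact force between any of the fingers, the arm and chip_b above 0.5 N).
It also fails if it takes over 58 s, if anything falls off the work surface, if the arm or the gripper's body presses on something with over 40 N, if the wrist force passes 120 N, or if a joint passes its speed limit or range.

ROBOT

A 6-joint arm with a two-finger parallel gripper is mounted at the origin on the work surface. World frame = base frame: x ahead of the robot, y to its left, z up, the work surface at z = 0. Lengths are in mm, angles in rad, forces in N, time in s.
With the tool pointing down it reaches from about 425 to 1125 mm from the base axis. Payload 14.9 kg.
Tool frame: the origin (TCP) lies midway between the tips of the shut fingers; the grasp point (between the pads) lies 19 mm behind it (grasp_offset is the z of the grasp point in the tool frame, in mm); z points along the fingers, y is the direction in which the jaws open and shut (so a half turn about z gives the same grasp; the last joint's range is limited). The gripper opens to 91 mm and grips with 3 to 60 N. Pads are 32 mm wide; open, the fingers measure 118 mm over their backs; the gripper's body (76 mm by 178 mm) begins 60 mm behind the grasp point.
Start: joints at [1.138, 0.379, 1.734, -0, 1.028, -0.033], TCP at [272.472, 644.808, 213.932] pointing down, gripper open.
Joint ranges: [-2.77, 2.77], [-0.74, 2.19], [0, 2.66], [-1.06, 4.2], [0.31, 2.87], [-3.08, 3.08]. Speed limits (rad/s): [1.89, 1.89, 2.39, 3.14, 3.14, 3.14].

INTERFACE

Orientations are given as a rotation vector (axis times angle).
In Python, from bench import * gives the robot as it stands.
- The arm moves only by the tool play_rows, never from a script. Its argument "moves" is a list of rows, each an object of numbers: "dx", "dy", "dz": the shift along the tool's x, y, z in cm; "yaw": the turn about the tool's z in rad; "gripper": the finger opening in cm, from 0 to 9.12. A call has 1 to 10 rows; each row is the pose to reach, as a shift and turn from the pose measured when the call began, along the tool's axes at that moment; what a row does not reach only later rows make up. A row lasts 1/8 s, in which the tool goes at most 62.5 mm and 10.7 degrees, less where a joint would pass 70% of its speed; a pose out of reach is approached as far as the arm can. A call with a gripper value outside its range is refused whole. The fingers move at their own pace and stop on an object; the grip force is fixed at half the most. Time passes only in rows, so rows that repeat a pose let the fingers close. It gives the time, the measured TCP pose, the force and the opening at its end, in the units of the state.
- sense(): the state, without advancing time (a new reading comes with each control period).
- capture(name): name is "scene" or "top" or "wrist"; returns a dict with "image" (420x560x3 uint8, red, green, blue), "mtx" (3x3 intrinsics, pixels), "extrinsics" (4x4, takes a point from camera to world coordinates). Camera axes: x right, y down, z forward; pixel columns grow to the right and rows downward; lengths in mm; the calibration is good to about 2 mm. A picture is of the moment at which its call begins. There is no depth.
- finish_job(): hands the job in, once; it reports no verdict.
The state is a dict: "time": time; "joint_positions": joint angles; "qvel": joint speeds; "joint_torque": joint torques, N m; "position": TCP position; "tcp_rot": TCP orientation; "contact_force": force on the tool from outside, world axes, zero at the start; "torque": the same for the moment, N m; "opening": opening from 0.0 (shut) to 1.0 (fully open).
Only numpy, scipy, OpenCV 4.12 (cv2) and the standard library are available. Lean on these libraries where they do the work, as an engineer would, in place of code of your own. Each camera call takes 0.05 s, during which the arm holds its last target.

## Working session

There is one attempt and no reset: what is moved stays moved. The work goes in short steps, Python scripts to look and compute and a tool call to move; the robot and the scene stay as the last step left them, time stands still between calls to the robot, and variables do not carry over. Pictures are saved under pics/ and viewed, and the job is handed in when it is done.

Besides the shell and the picture viewer there is one more tool, called after "Request:" by a JSON object that holds its "name" and its "arguments", one argument or row to a line. play_rows: Moves the arm, as the interface text tells. Its arguments: {"type":"object","properties":{"moves":{"type":"array","items":{"type":"object","properties":{"dx":{"type":"number"},"dy":{"type":"number"},"dz":{"type":"number"},"yaw":{"type":"number"},"gripper":{"type":"number"}}}}},"required":["moves"]}

```bash
mkdir -p pics; ls
python3 - <<'E'
from bench import *
import cv2
s=sense();print({k:s[k] for k in s})
for n in ["scene","top","wrist"]:
    c=capture(n);cv2.imwrite(f"pics/{n}0.png",c["image"][:,:,::-1]);print(n,c["mtx"].tolist(),c["extrinsics"].round(4).tolist())
E
```

```text
pics
{'time': 0.0, 'joint_positions': array([ 1.13769704e+00,  3.79403042e-01,  1.73476896e+00,  9.20080943e-06,
        1.02851033e+00, -3.33058783e-02]), 'qvel': array([-0.00123614, -0.00041468, -0.00097165, -0.00034004, -0.00052905,
       -0.00015915]), 'joint_torque': array([-1.39699870e-03, -7.63715959e+01, -4.34353137e+01,  6.49473374e-02,
        4.24424547e-02, -1.28064758e-04]), 'position': array([272.30175876, 644.43923869, 213.29797036]), 'tcp_rot': array([-6.23775764e-01, -3.07877818e+00,  1.66234518e-03]), 'contact_force': array([ 0.90044013, -0.13747355,  0.88445211]), 'torque': array([0.04826607, 0.00709539, 0.0305716 ]), 'opening': 0.9981996729479022}
scene [[453.98989806525856, 0.0, 270.9375384004693], [0.0, 453.98989806525856, 200.76924087403472], [0.0, 0.0, 1.0]] [[0.698, 0.4875, -0.5245, 981.9229], [0.7159, -0.4623, 0.5232, -381.084], [0.0126, -0.7407, -0.6717, 726.893], [0.0, 0.0, 0.0, 1.0]]
top [[471.4380454284746, 0.0, 278.8222250245626], [0.0, 471.4380454284746, 215.15018061781146], [0.0, 0.0, 1.0]] [[-0.0291, -0.9869, 0.1585, 262.7463], [-0.9994, 0.0254, -0.0251, 160.5798], [0.0207, -0.1591, -0.987, 1368.7632], [0.0, 0.0, 0.0, 1.0]]
wrist [[334.66290723374414, 0.0, 276.57576401588335], [0.0, 334.66290723374414, 205.4725754546399], [0.0, 0.0, 1.0]] [[0.3887, 0.8894, 0.2408, 204.5945], [0.9214, -0.3751, -0.1019, 673.3067], [-0.0003, 0.2615, -0.9652, 386.0672], [0.0, 0.0, 0.0, 1.0]]
```

View pics/scene0.png

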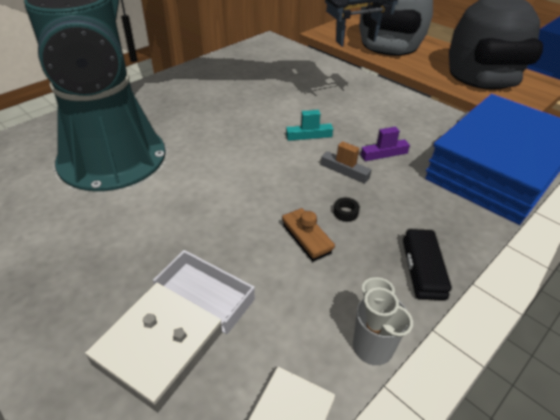

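View pics/top0.png

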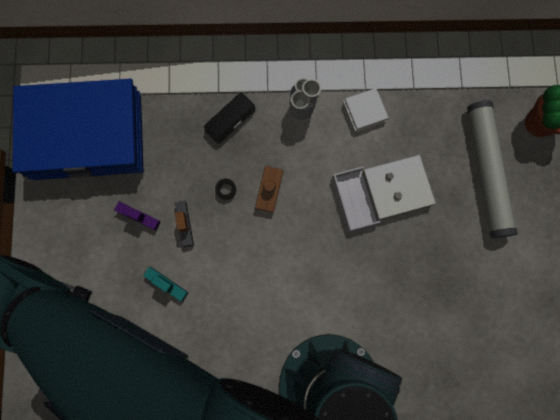

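View pics/wrist0.png

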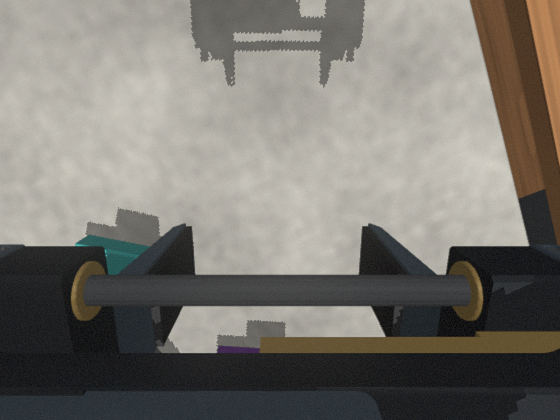

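The scraper candidates are turquoise (scene 310,127; top 166,284), purple (scene 387,145; top 137,216), the orange round-knobbed brush (scene 308,232; top 268,190), and the grey foot with a wooden handle (scene 346,160; top 184,225). Only the last one fits the description. The tile is at top (400,188), with its trough to the left in the image and chips at (389,177) and (397,196). I'll confirm in enlarged crops.

Run:
```python
import cv2
a=cv2.imread("pics/top0.png");s=cv2.imread("pics/scene0.png")
def crop(im,x0,y0,x1,y1,f,n): cv2.imwrite(n,cv2.resize(im[y0:y1,x0:x1],None,fx=f,fy=f,interpolation=cv2.INTER_CUBIC))
crop(a,150,180,220,260,7,"pics/ct_scr.png")
crop(s,300,125,400,195,8,"pics/cs_scr.png")
crop(a,325,145,445,240,6,"pics/ct_tile.png")
crop(s,80,245,270,410,4,"pics/cs_tile.png")
```

```text
(no output)
```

View pics/ct_scr.png

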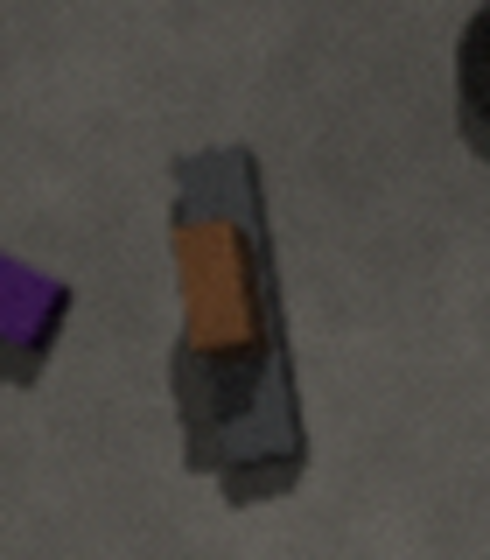

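View pics/cs_scr.png

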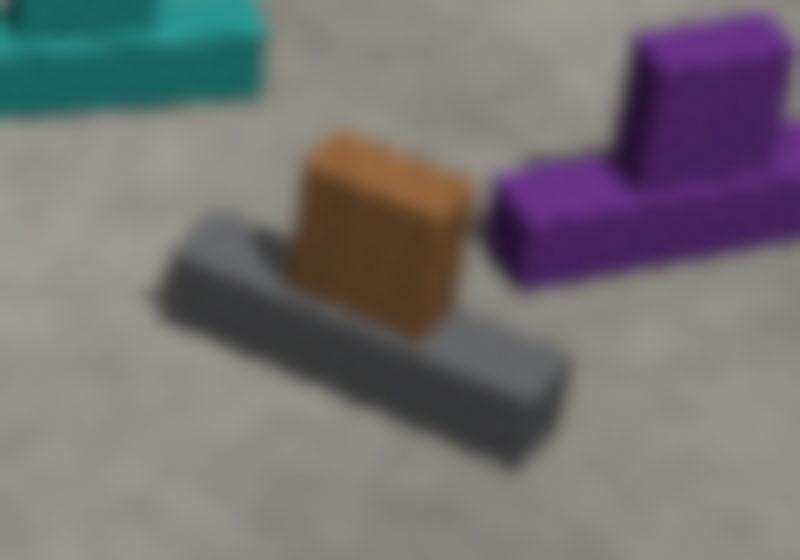

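View pics/ct_tile.png

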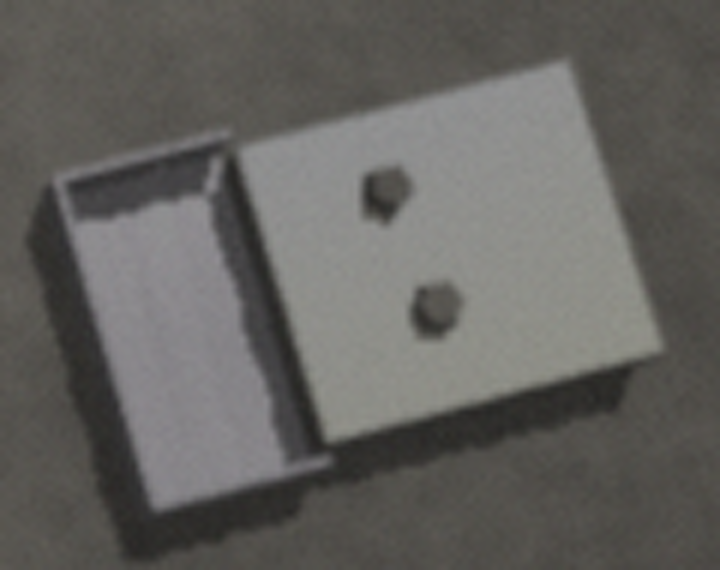

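View pics/cs_tile.png

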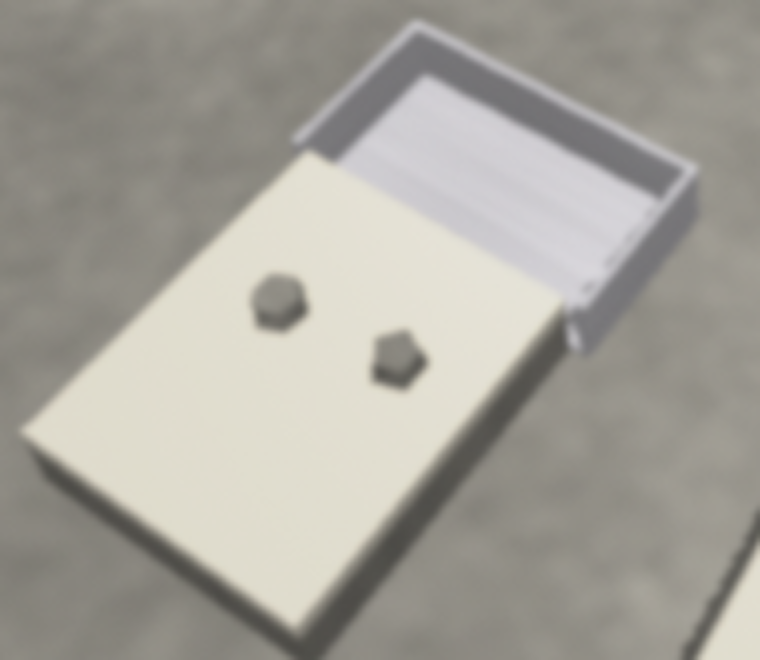

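Confirmed: it's the grey foot with the wooden handle. The turquoise and purple neighbours stand clear of it. Next I'll compute poses from the corners I read off.

```bash
cat > h.py <<'E'
import numpy as np, cv2, json
K={'scene':np.array([[453.98989806525856,0,270.9375384004693],[0,453.98989806525856,200.76924087403472],[0,0,1]]),
'top':np.array([[471.4380454284746,0,278.8222250245626],[0,471.4380454284746,215.15018061781146],[0,0,1]])}
from bench import *
E_={n:np.array(capture(n)["extrinsics"]) for n in K}
def bp(cam,px,z):
    px=np.atleast_2d(np.array(px,float)); r=np.c_[px,np.ones(len(px))]@np.linalg.inv(K[cam]).T@E_[cam][:3,:3].T
    o=E_[cam][:3,3]; t=(z-o[2])/r[:,2]; return o+r*t[:,None]
def uc(px,x0,y0,f): return [((u+.5)/f-.5+x0,(v+.5)/f-.5+y0) for u,v in px]
E
python3 - <<'E'
from h import *
np.set_printoptions(precision=1,suppress=True)
def show(n,P):
    print(n,P[:,:2].tolist() if 0 else P[:,:2].round(1).tolist(),'mean',P.mean(0),'sides',[round(float(np.linalg.norm(P[i]-P[i-1])),1) for i in range(len(P))])
f=bp('top',uc([(178,150),(248,150),(300,455),(225,460)],150,180,7),30);show('foot top',f)
h=bp('top',uc([(177,225),(238,222),(257,343),(195,350)],150,180,7),80);show('handle top',h)
hs=bp('scene',uc([(308,163),(345,130),(470,185),(430,222)],300,125,8),80);show('handle sc',hs)
fs=bp('scene',uc([(165,318),(515,465)],300,125,8),0);show('foot bottom front sc',fs)
t=bp('top',uc([(240,150),(570,62),(662,350),(327,442)],325,145,6),40);show('tile top',t)
ts=bp('scene',uc([(308,152),(563,298),(300,630),(22,432)],80,245,4),40);show('tile sc',ts)
c=bp('top',uc([(390,190),(438,305)],325,145,6),52);print(c)
cs=bp('scene',uc([(400,350),(280,293)],80,245,4),52);print(cs)
for P in (f,h): 
  d=P[2]+P[3]-P[0]-P[1];print('yaw',np.arctan2(d[1],d[0]))
d=fs[1]-fs[0];print('yaw fs',np.arctan2(d[1],d[0]))
d=hs[2]-hs[1]+hs[3]-hs[0];print('yaw hs',np.arctan2(d[1],d[0]))
d=t[0]+t[3]-t[1]-t[2];print('tile yaw',np.arctan2(d[1],d[0]))
d=ts[0]+ts[1]-ts[2]-ts[3];print('tile yaw sc',np.arctan2(d[1],d[0]))
from scipy.spatial.transform import Rotation as R
s=sense();print(R.from_rotvec(s['tcp_rot']).as_matrix(),s['position'],s['time'])
E
```

```text
foot top [[526.7, 424.1], [525.9, 395.5], [399.5, 374.2], [398.3, 404.4]] mean [462.6 399.5  30. ] sides [129.8, 28.7, 128.2, 30.3]
handle top [[486.7, 414.5], [487.3, 390.5], [438.9, 383.0], [436.8, 407.2]] mean [462.4 398.8  80. ] sides [50.4, 24.0, 48.9, 24.3]
handle sc [[444.0, 385.6], [440.6, 407.8], [485.4, 412.8], [488.9, 388.7]] mean [464.7 398.7  80. ] sides [45.1, 22.5, 45.2, 24.4]
foot bottom front sc [[401.3, 378.1], [526.3, 401.1]] mean [463.8 389.6   0. ] sides [127.1, 127.1]
tile top [[604.1, -126.8], [644.5, -291.4], [500.3, -324.9], [459.7, -160.2]] mean [ 552.1 -225.8   40. ] sides [148.1, 169.5, 148.0, 169.7]
tile sc [[461.6, -160.5], [605.1, -125.0], [648.4, -288.8], [501.1, -325.0]] mean [ 554.1 -224.8   40. ] sides [169.1, 147.9, 169.5, 151.7]
[[ 579.5 -195.4   52. ]
 [ 522.7 -214.7   52. ]]
[[ 584.  -194.6   52. ]
 [ 525.8 -215.4   52. ]]
yaw -2.982064655880624
yaw -2.991314374216994
yaw fs 0.1819570223158895
yaw hs 0.08911866748095454
tile yaw 1.8118168346173027
tile yaw sc 1.8181342306278472
[[-0.9  0.4 -0. ]
 [ 0.4  0.9 -0. ]
 [ 0.  -0.  -1. ]] [272.4 644.7 213.7] 0.25
```

```bash
cat > g.py <<'E'
from bench import *
import numpy as np
from scipy.spatial.transform import Rotation as R
def go(x,y,z,ya=None):
    s=sense();M=R.from_rotvec(s['tcp_rot']).as_matrix();d=M.T@(np.array([x,y,z])-s['position'])/10
    a=np.arctan2(M[1,1],M[0,1]); w=0 if ya is None else -((ya-a+np.pi/2)%np.pi-np.pi/2)
    print('dx %.2f dy %.2f dz %.2f yaw %.3f'%(*d,w), 'tilt',M[:,2].round(3),'ya %.3f'%a,s['position'].round(1),'open',round(s['opening']*91.2,1),'t',s['time'])
E
python3 -c "
from g import *
go(463.2,399,150,1.729);go(463.2,399,39,1.729)"
```

```text
dx -27.14 dy -15.20 dz 6.37 yaw -0.558 tilt [-0. -0. -1.] ya 1.171 [272.4 644.7 213.7] open 91.5 t 0.25
dx -27.14 dy -15.20 dz 17.47 yaw -0.558 tilt [-0. -0. -1.] ya 1.171 [272.4 644.7 213.7] open 91.5 t 0.25
```

Request:
{"name": "play_rows", "arguments": {
  "moves": [
    {"dx":-5,"dy":-3,"dz":0,"yaw":-0.12,"gripper":6},
    {"dx":-10,"dy":-6,"dz":0,"yaw":-0.24,"gripper":6},
    {"dx":-15,"dy":-9,"dz":0,"yaw":-0.36,"gripper":6},
    {"dx":-20,"dy":-12,"dz":1,"yaw":-0.48,"gripper":6},
    {"dx":-25,"dy":-14,"dz":3,"yaw":-0.558,"gripper":6},
    {"dx":-27.1,"dy":-15.2,"dz":6,"yaw":-0.558,"gripper":6},
    {"dx":-27.1,"dy":-15.2,"dz":6.4,"yaw":-0.558,"gripper":6},
    {"dx":-27.1,"dy":-15.2,"dz":6.4,"yaw":-0.558,"gripper":6}
  ]
}}

```text
time: 1.25
position: [462.6, 399.7, 150.0]
tcp_rot: [0.248, -3.131, 0.001]
contact_force: [0.3, -0.5, 1.3]
opening: 0.657
```

Run:
```python
from g import *
import cv2
go(463.2,399,39,1.729)
for n in ["scene","wrist"]:
    c=capture(n);im=c["image"][:,:,::-1]
    if n=="scene": im=cv2.resize(im[60:230,230:460],None,fx=3,fy=3,interpolation=2)
    cv2.imwrite(f"pics/{n}1.png",im)
```

```text
dx -0.05 dy -0.08 dz 11.10 yaw 0.000 tilt [-0. -0. -1.] ya 1.729 [462.6 399.7 150. ] open 59.9 t 1.25
```

View pics/scene1.png

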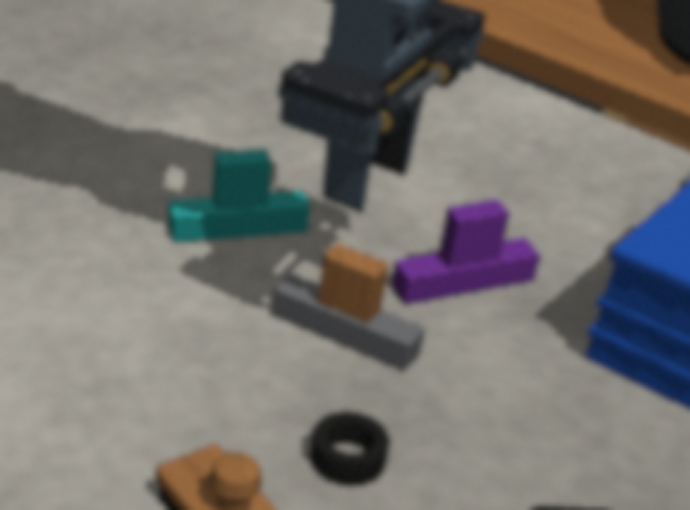

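View pics/wrist1.png

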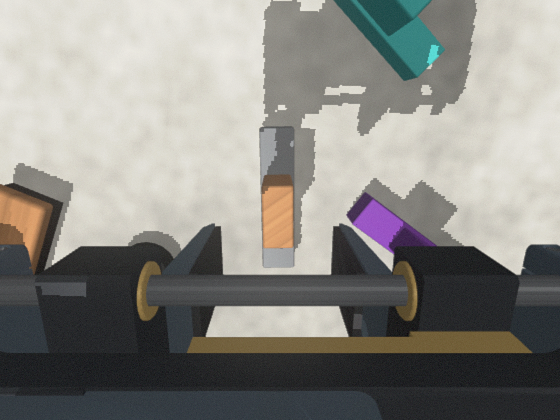

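In the wrist picture the handle (columns 262–293) sits centred between the fingers (216 and 336) and is aligned with them. The purple block is outside the right finger. Now I'll descend and grip.

Request:
{"name": "play_rows", "arguments": {
  "moves": [
    {"dz":4,"gripper":6},
    {"dz":8,"gripper":6},
    {"dz":10.5,"gripper":6},
    {"dz":11.1,"gripper":6},
    {"dz":11.1,"gripper":6},
    {"dz":11.1,"gripper":1.5},
    {"dz":11.1,"gripper":1.5},
    {"dz":11.1,"gripper":1.5},
    {"dz":11.1,"gripper":1.5},
    {"dz":11.1,"gripper":1.5}
  ]
}}

```text
schema error: expected keys dx, dy, dz, yaw, gripper
```

Request:
{"name": "play_rows", "arguments": {
  "moves": [
    {"dx":0,"dy":0,"yaw":0,"dz":4,"gripper":6},
    {"dx":0,"dy":0,"yaw":0,"dz":8,"gripper":6},
    {"dx":0,"dy":0,"yaw":0,"dz":10.5,"gripper":6},
    {"dx":0,"dy":0,"yaw":0,"dz":11.1,"gripper":6},
    {"dx":0,"dy":0,"yaw":0,"dz":11.1,"gripper":6},
    {"dx":0,"dy":0,"yaw":0,"dz":11.1,"gripper":1.5},
    {"dx":0,"dy":0,"yaw":0,"dz":11.1,"gripper":1.5},
    {"dx":0,"dy":0,"yaw":0,"dz":11.1,"gripper":1.5},
    {"dx":0,"dy":0,"yaw":0,"dz":11.1,"gripper":1.5},
    {"dx":0,"dy":0,"yaw":0,"dz":11.1,"gripper":1.5}
  ]
}}

```text
time: 2.6
position: [462.9, 400.4, 40.0]
tcp_rot: [-0.25, 3.131, 0.001]
contact_force: [-1.4, -1.2, 4.5]
opening: 0.26
```

Run:
```python
from g import *
go(463,399,190)
```

```text
dx -0.00 dy -0.13 dz -15.00 yaw 0.000 tilt [ 0.001  0.001 -1.   ] ya 1.730 [462.9 400.4  40. ] open 23.7 t 2.6
```

Request:
{"name": "play_rows", "arguments": {
  "moves": [
    {"dx":0,"dy":0,"yaw":0,"dz":-4,"gripper":1.5},
    {"dx":0,"dy":0,"yaw":0,"dz":-8,"gripper":1.5},
    {"dx":0,"dy":0,"yaw":0,"dz":-12,"gripper":1.5},
    {"dx":0,"dy":0,"yaw":0,"dz":-15,"gripper":1.5},
    {"dx":0,"dy":0,"yaw":0,"dz":-15,"gripper":1.5}
  ]
}}

```text
time: 3.22
position: [463.5, 401.0, 191.8]
tcp_rot: [-0.249, 3.128, 0.004]
contact_force: [-0.7, 0.7, -3.1]
opening: 0.261
```

Run:
```python
from g import *
import cv2
go(568,-265,190,1.815)
c=capture("scene");cv2.imwrite("pics/s2.png",c["image"][:,:,::-1])
```

```text
dx 0.24 dy -67.41 dz 0.03 yaw -0.085 tilt [ 0.004  0.003 -1.   ] ya 1.730 [463.5 401.  191.8] open 23.8 t 3.225
```

View pics/s2.png

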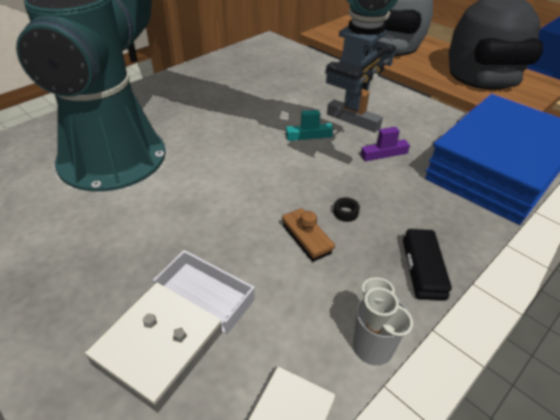

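The scraper is held level in the gripper (scene 355,115). I'll carry it across above the tile.

Request:
{"name": "play_rows", "arguments": {
  "moves": [
    {"dx":0,"dy":-3,"yaw":0,"dz":0,"gripper":1.5},
    {"dx":0,"dy":-7,"yaw":0,"dz":0,"gripper":1.5},
    {"dx":0,"dy":-11,"yaw":-0.02,"dz":0,"gripper":1.5},
    {"dx":0,"dy":-15,"yaw":-0.04,"dz":0,"gripper":1.5},
    {"dx":0,"dy":-19,"yaw":-0.06,"dz":0,"gripper":1.5},
    {"dx":0,"dy":-23,"yaw":-0.085,"dz":0,"gripper":1.5},
    {"dx":0,"dy":-27,"yaw":-0.085,"dz":0,"gripper":1.5},
    {"dx":0,"dy":-31,"yaw":-0.085,"dz":0,"gripper":1.5},
    {"dx":0,"dy":-34,"yaw":-0.085,"dz":0,"gripper":1.5},
    {"dx":0,"dy":-35,"yaw":-0.085,"dz":0,"gripper":1.5}
  ]
}}

```text
time: 4.53
position: [517.4, 53.4, 187.9]
tcp_rot: [0.38, -3.118, -0.002]
contact_force: [0.8, 0.0, -2.6]
opening: 0.264
```

Run:
```python
from g import *
go(568,-265,190,1.815)
```

```text
dx 2.74 dy -32.13 dz -0.24 yaw -0.002 tilt [-0.001  0.001 -1.   ] ya 1.813 [517.4  53.4 187.9] open 24.1 t 4.525
```

Request:
{"name": "play_rows", "arguments": {
  "moves": [
    {"dx":0.2,"dy":-3,"yaw":0,"dz":0,"gripper":1.5},
    {"dx":0.5,"dy":-7,"yaw":0,"dz":0,"gripper":1.5},
    {"dx":0.9,"dy":-11,"yaw":0,"dz":0,"gripper":1.5},
    {"dx":1.3,"dy":-15,"yaw":0,"dz":0,"gripper":1.5},
    {"dx":1.7,"dy":-19,"yaw":0,"dz":0,"gripper":1.5},
    {"dx":2.0,"dy":-23,"yaw":0,"dz":0,"gripper":1.5},
    {"dx":2.3,"dy":-27,"yaw":0,"dz":0,"gripper":1.5},
    {"dx":2.6,"dy":-30.5,"yaw":0,"dz":0,"gripper":1.5},
    {"dx":2.7,"dy":-32.1,"yaw":0,"dz":0,"gripper":1.5},
    {"dx":2.7,"dy":-32.1,"yaw":0,"dz":0,"gripper":1.5}
  ]
}}

```text
time: 5.78
position: [568.1, -264.4, 186.6]
tcp_rot: [0.379, -3.117, -0.003]
contact_force: [-0.3, 0.5, -2.1]
opening: 0.259
```

Run:
```python
from g import *
import cv2
go(568,-265,100,1.815);go(568,-265,83,1.815)
c=capture("scene");cv2.imwrite("pics/s3.png",cv2.resize(c["image"][170:420,40:300,::-1],None,fx=2.3,fy=2.3))
```

```text
dx 0.01 dy -0.07 dz 8.66 yaw -0.002 tilt [-0.002  0.002 -1.   ] ya 1.813 [ 568.1 -264.4  186.6] open 23.6 t 5.775
dx 0.00 dy -0.07 dz 10.36 yaw -0.002 tilt [-0.002  0.002 -1.   ] ya 1.813 [ 568.1 -264.4  186.6] open 23.6 t 5.775
```

View pics/s3.png

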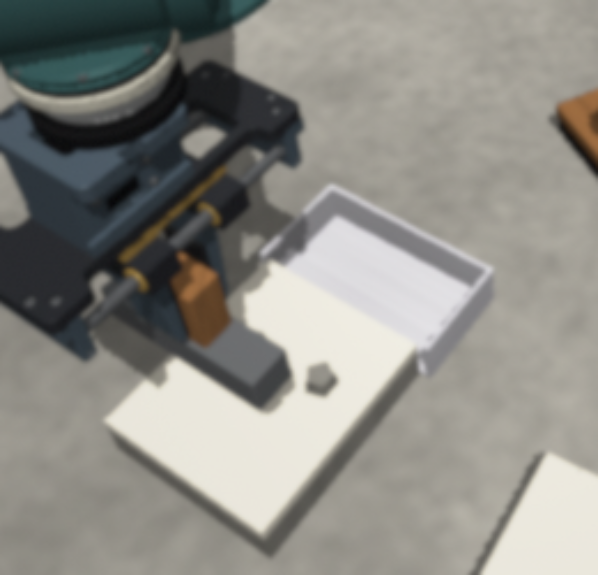

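Request:
{"name": "play_rows", "arguments": {
  "moves": [
    {"dx":0,"dy":0,"yaw":0,"dz":3,"gripper":1.5},
    {"dx":0,"dy":0,"yaw":0,"dz":6,"gripper":1.5},
    {"dx":0,"dy":0,"yaw":0,"dz":8.5,"gripper":1.5},
    {"dx":0,"dy":0,"yaw":0,"dz":9.7,"gripper":1.5},
    {"dx":0,"dy":0,"yaw":0,"dz":10,"gripper":1.5},
    {"dx":0,"dy":0,"yaw":0,"dz":10,"gripper":1.5}
  ]
}}

```text
time: 6.58
position: [568.2, -263.5, 87.4]
tcp_rot: [0.38, -3.117, -0.002]
contact_force: [-0.1, -0.1, -2.8]
opening: 0.263
```

Run:
```python
from g import *
import cv2
# end: tile x=+90,y=-5
c,s=np.cos(1.815),np.sin(1.815)
e=[553+90*c+5*s,-225.5+90*s-5*c];print(e)
go(*e,82.5,1.815)
c=capture("scene");cv2.imwrite("pics/s4.png",cv2.resize(c["image"][220:400,70:270,::-1],None,fx=3,fy=3))
c=capture("top");cv2.imwrite("pics/t4.png",cv2.resize(c["image"][130:260,320:460,::-1],None,fx=4,fy=4))
```

```text
[np.float64(536.0911177117608), np.float64(-136.961366061123)]
dx 0.07 dy 13.05 dz 0.51 yaw -0.001 tilt [-0.001  0.001 -1.   ] ya 1.814 [ 568.2 -263.5   87.4] open 24.0 t 6.575
```

View pics/s4.png

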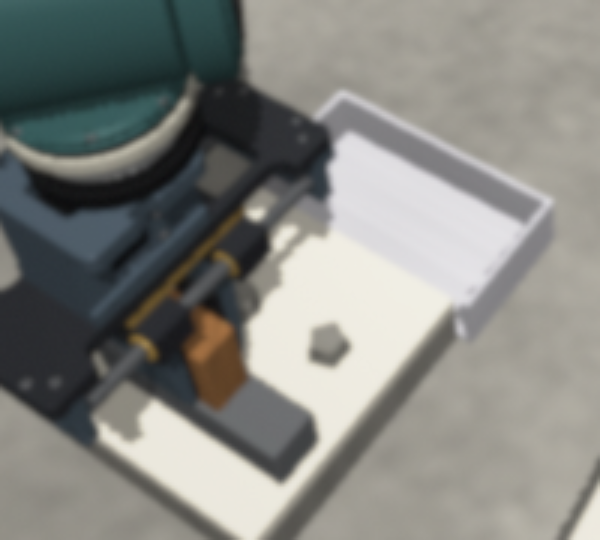

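View pics/t4.png

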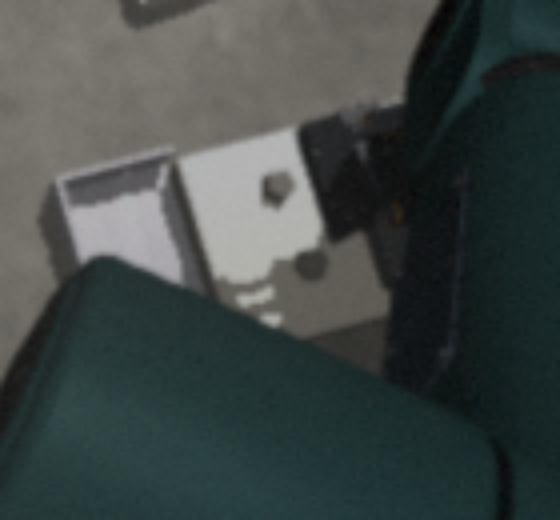

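The scraper is over the tile behind both chips (scene crop: chip at 328,345; top crop: 276,187 and 310,265). Underside is about 7 mm above the tile. I'll lower it and stroke.

Request:
{"name": "play_rows", "arguments": {
  "moves": [
    {"dx":0,"dy":0,"yaw":0,"dz":0.5,"gripper":1.5},
    {"dx":0,"dy":0,"yaw":0,"dz":0.5,"gripper":1.5},
    {"dx":0,"dy":0,"yaw":0,"dz":0.5,"gripper":1.5}
  ]
}}

```text
time: 7.05
position: [568.3, -263.8, 82.7]
tcp_rot: [0.38, -3.118, -0.002]
contact_force: [0.2, 0.0, -3.2]
opening: 0.263
```

```bash
python3 -c "
from g import *
go(536.1,-137,82.3,1.815)"
```

```text
dx 0.08 dy 13.08 dz 0.06 yaw -0.002 tilt [-0.001  0.001 -1.   ] ya 1.813 [ 568.3 -263.8   82.7] open 24.0 t 7.05
```

Request:
{"name": "play_rows", "arguments": {
  "moves": [
    {"dx":0,"dy":0.7,"yaw":0,"dz":0,"gripper":1.5},
    {"dx":0,"dy":1.4,"yaw":0,"dz":0,"gripper":1.5},
    {"dx":0,"dy":2.1,"yaw":0,"dz":0,"gripper":1.5},
    {"dx":0,"dy":2.8,"yaw":0,"dz":0,"gripper":1.5},
    {"dx":0,"dy":3.5,"yaw":0,"dz":0,"gripper":1.5},
    {"dx":0,"dy":4.2,"yaw":0,"dz":0,"gripper":1.5},
    {"dx":0,"dy":4.9,"yaw":0,"dz":0,"gripper":1.5},
    {"dx":0,"dy":5.6,"yaw":0,"dz":0,"gripper":1.5},
    {"dx":0,"dy":6.3,"yaw":0,"dz":0,"gripper":1.5},
    {"dx":0,"dy":7,"yaw":0,"dz":0,"gripper":1.5}
  ]
}}

```text
time: 8.3
position: [551.3, -195.4, 82.8]
tcp_rot: [0.38, -3.118, -0.002]
contact_force: [0.2, -0.9, -2.1]
opening: 0.261
```

Run:
```python
from g import *
import cv2
go(536.1,-137,82.3,1.815)
c=capture("scene");cv2.imwrite("pics/s5.png",cv2.resize(c["image"][220:400,70:270,::-1],None,fx=3,fy=3))
```

```text
dx 0.08 dy 6.04 dz 0.06 yaw -0.002 tilt [-0.001  0.001 -1.   ] ya 1.813 [ 551.3 -195.4   82.8] open 23.8 t 8.3
```

View pics/s5.png

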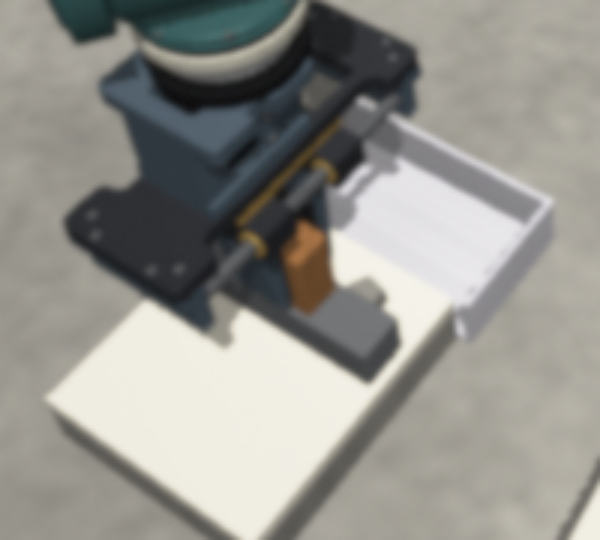

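The visible chip is being pushed ahead of the foot (368,290) and no chip is left behind it. Continuing over the edge.

Request:
{"name": "play_rows", "arguments": {
  "moves": [
    {"dx":0,"dy":0.7,"yaw":0,"dz":0,"gripper":1.5},
    {"dx":0,"dy":1.4,"yaw":0,"dz":0,"gripper":1.5},
    {"dx":0,"dy":2.1,"yaw":0,"dz":0,"gripper":1.5},
    {"dx":0,"dy":2.8,"yaw":0,"dz":0,"gripper":1.5},
    {"dx":0,"dy":3.5,"yaw":0,"dz":0,"gripper":1.5},
    {"dx":0,"dy":4.2,"yaw":0,"dz":0,"gripper":1.5},
    {"dx":0,"dy":4.9,"yaw":0,"dz":0,"gripper":1.5},
    {"dx":0,"dy":5.6,"yaw":0,"dz":0,"gripper":1.5},
    {"dx":0,"dy":6.1,"yaw":0,"dz":0,"gripper":1.5},
    {"dx":0,"dy":6.3,"yaw":0,"dz":0,"gripper":1.5}
  ]
}}

```text
time: 9.6
position: [535.8, -133.3, 82.8]
tcp_rot: [0.38, -3.117, -0.002]
contact_force: [-1.3, -0.8, -2.5]
opening: 0.263
```

Run:
```python
from g import *
import cv2
go(536.1,-137,82.3,1.815)
c=capture("scene");cv2.imwrite("pics/s6.png",cv2.resize(c["image"][220:400,70:270,::-1],None,fx=3,fy=3))
c=capture("top");cv2.imwrite("pics/t6.png",cv2.resize(c["image"][130:260,320:460,::-1],None,fx=4,fy=4))
```

```text
dx 0.06 dy -0.37 dz 0.05 yaw -0.001 tilt [-0.001  0.001 -1.   ] ya 1.814 [ 535.8 -133.3   82.8] open 24.0 t 9.6
```

View pics/s6.png

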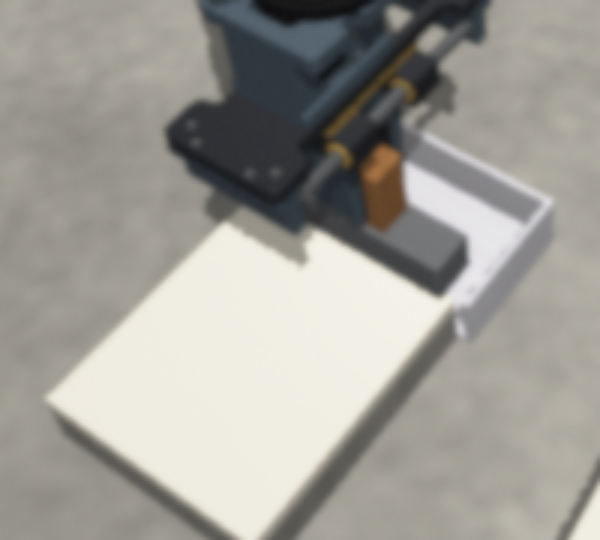

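View pics/t6.png

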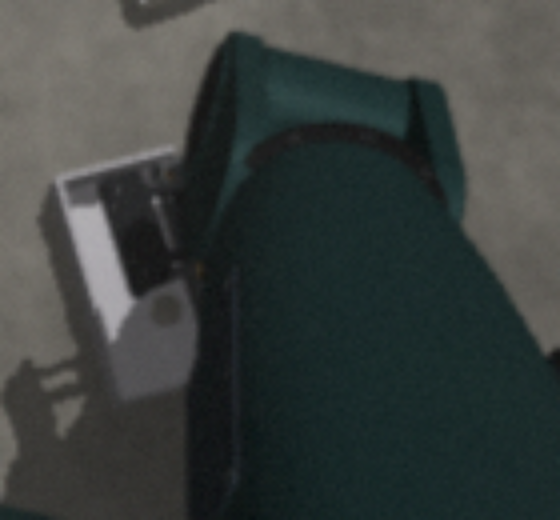

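The tile is clear and one chip shows in the trough (top crop 166,308). I'll lift and check for the other.

Request:
{"name": "play_rows", "arguments": {
  "moves": [
    {"dx":0,"dy":0,"yaw":0,"dz":-3,"gripper":1.5},
    {"dx":0,"dy":0,"yaw":0,"dz":-6,"gripper":1.5},
    {"dx":0,"dy":0,"yaw":0,"dz":-9,"gripper":1.5},
    {"dx":0,"dy":2,"yaw":0,"dz":-11,"gripper":1.5},
    {"dx":0,"dy":5,"yaw":0,"dz":-11,"gripper":1.5},
    {"dx":0,"dy":9,"yaw":0,"dz":-11,"gripper":1.5},
    {"dx":0,"dy":13,"yaw":0,"dz":-11,"gripper":1.5},
    {"dx":0,"dy":16,"yaw":0,"dz":-11,"gripper":1.5},
    {"dx":0,"dy":18,"yaw":0,"dz":-11,"gripper":1.5},
    {"dx":0,"dy":18,"yaw":0,"dz":-11,"gripper":1.5}
  ]
}}

```text
time: 10.95
position: [492.6, 41.8, 193.2]
tcp_rot: [0.383, -3.117, -0.002]
contact_force: [0.8, -0.3, -2.8]
opening: 0.26
```

Run:
```python
from g import *
import cv2
go(463,399,190,1.729)
c=capture("scene");cv2.imwrite("pics/s7.png",cv2.resize(c["image"][200:400,70:270,::-1],None,fx=3,fy=3))
c=capture("top");cv2.imwrite("pics/t7.png",cv2.resize(c["image"][130:260,300:440,::-1],None,fx=4,fy=4))
```

```text
dx -5.76 dy 35.38 dz 0.37 yaw 0.086 tilt [-0.001  0.001 -1.   ] ya 1.815 [492.6  41.8 193.2] open 23.7 t 10.95
```

View pics/s7.png

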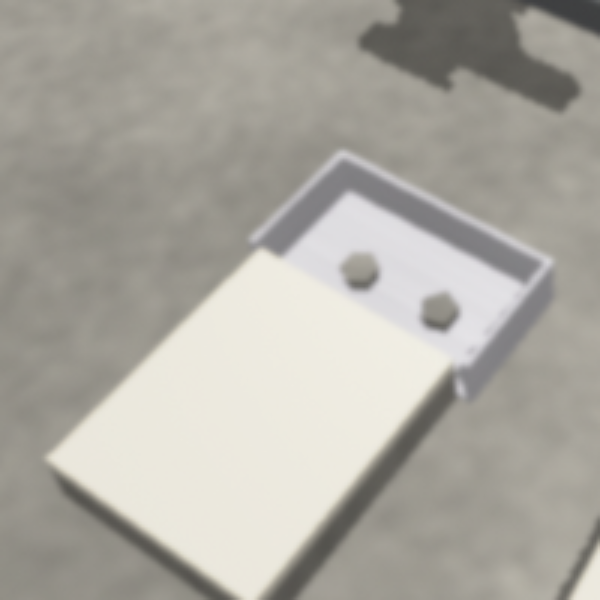

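View pics/t7.png

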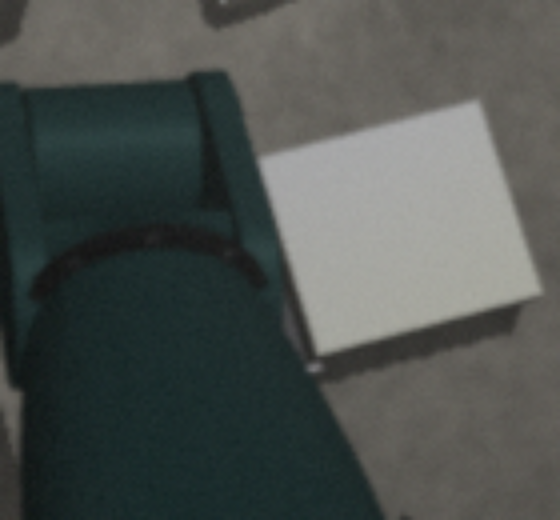

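Both chips lie flat in the trough (scene crop 360,270 and 440,310). Now I'll return the scraper.

Request:
{"name": "play_rows", "arguments": {
  "moves": [
    {"dx":-0.3,"dy":2,"yaw":0.02,"dz":0,"gripper":1.5},
    {"dx":-1,"dy":6,"yaw":0.04,"dz":0,"gripper":1.5},
    {"dx":-1.7,"dy":10,"yaw":0.06,"dz":0,"gripper":1.5},
    {"dx":-2.4,"dy":15,"yaw":0.086,"dz":0,"gripper":1.5},
    {"dx":-3.3,"dy":20,"yaw":0.086,"dz":0,"gripper":1.5},
    {"dx":-4.1,"dy":25,"yaw":0.086,"dz":0,"gripper":1.5},
    {"dx":-4.9,"dy":30,"yaw":0.086,"dz":0,"gripper":1.5},
    {"dx":-5.5,"dy":34,"yaw":0.086,"dz":0,"gripper":1.5},
    {"dx":-5.8,"dy":35.4,"yaw":0.086,"dz":0,"gripper":1.5},
    {"dx":-5.8,"dy":35.4,"yaw":0.086,"dz":0,"gripper":1.5}
  ]
}}

```text
time: 12.3
position: [464.5, 398.0, 193.4]
tcp_rot: [0.247, -3.131, -0.002]
contact_force: [-0.3, -0.3, -2.4]
opening: 0.265
```

Run:
```python
from g import *
go(463,400,42.5,1.729)
```

```text
dx 0.10 dy 0.20 dz 15.09 yaw -0.001 tilt [-0.001  0.001 -1.   ] ya 1.728 [464.5 398.  193.4] open 24.2 t 12.3
```

Request:
{"name": "play_rows", "arguments": {
  "moves": [
    {"dx":0.1,"dy":0.1,"yaw":0,"dz":3,"gripper":1.5},
    {"dx":0.1,"dy":0.2,"yaw":0,"dz":7,"gripper":1.5},
    {"dx":0.1,"dy":0.2,"yaw":0,"dz":11,"gripper":1.5},
    {"dx":0.1,"dy":0.2,"yaw":0,"dz":13.5,"gripper":1.5},
    {"dx":0.1,"dy":0.2,"yaw":0,"dz":14.5,"gripper":1.5},
    {"dx":0.1,"dy":0.2,"yaw":0,"dz":14.8,"gripper":1.5},
    {"dx":0.1,"dy":0.2,"yaw":0,"dz":14.8,"gripper":1.5}
  ]
}}

```text
time: 13.18
position: [463.6, 399.9, 46.3]
tcp_rot: [0.246, -3.132, -0.002]
contact_force: [0.1, 0.5, -2.4]
opening: 0.261
```

Run:
```python
from g import *
go(463,400,40.5,1.729)
```

```text
dx 0.06 dy 0.01 dz 0.58 yaw -0.001 tilt [-0.     0.002 -1.   ] ya 1.728 [463.6 399.9  46.3] open 23.8 t 13.175
```

Request:
{"name": "play_rows", "arguments": {
  "moves": [
    {"dx":0,"dy":0,"yaw":0,"dz":0.3,"gripper":1.5},
    {"dx":0,"dy":0,"yaw":0,"dz":0.6,"gripper":1.5},
    {"dx":0,"dy":0,"yaw":0,"dz":0.6,"gripper":1.5},
    {"dx":0,"dy":0,"yaw":0,"dz":0.6,"gripper":1.5}
  ]
}}

```text
time: 13.68
position: [463.6, 400.0, 40.3]
tcp_rot: [0.246, -3.132, -0.002]
contact_force: [-0.3, 0.5, -2.9]
opening: 0.26
```

Request:
{"name": "play_rows", "arguments": {
  "moves": [
    {"dx":0,"dy":0,"yaw":0,"dz":0.1,"gripper":1.5},
    {"dx":0,"dy":0,"yaw":0,"dz":0.1,"gripper":1.5},
    {"dx":0,"dy":0,"yaw":0,"dz":0.1,"gripper":1.5}
  ]
}}

```text
time: 14.05
position: [463.6, 400.2, 40.0]
tcp_rot: [0.246, -3.132, -0.003]
contact_force: [-4.3, -2.8, 9.0]
opening: 0.263
```

The scraper is on the ledge (force +9 N). Releasing to 6 cm and rising.

Request:
{"name": "play_rows", "arguments": {
  "moves": [
    {"dx":0,"dy":0,"yaw":0,"dz":0,"gripper":6},
    {"dx":0,"dy":0,"yaw":0,"dz":0,"gripper":6},
    {"dx":0,"dy":0,"yaw":0,"dz":0,"gripper":6},
    {"dx":0,"dy":0,"yaw":0,"dz":0,"gripper":6},
    {"dx":0,"dy":0,"yaw":0,"dz":-2,"gripper":6},
    {"dx":0,"dy":0,"yaw":0,"dz":-5,"gripper":6},
    {"dx":0,"dy":0,"yaw":0,"dz":-9,"gripper":6},
    {"dx":0,"dy":0,"yaw":0,"dz":-13,"gripper":6},
    {"dx":0,"dy":0,"yaw":0,"dz":-15,"gripper":6},
    {"dx":0,"dy":0,"yaw":0,"dz":-15,"gripper":6}
  ]
}}

```text
time: 15.3
position: [464.2, 400.3, 191.4]
tcp_rot: [-0.246, 3.13, 0.005]
contact_force: [-0.3, 0.2, -0.0]
opening: 0.658
```

Run:
```python
from g import *
import cv2
go(463,400,190)
c=capture("scene");cv2.imwrite("pics/s8.png",c["image"][:,:,::-1]);cv2.imwrite("pics/s8c.png",cv2.resize(c["image"][125:195,300:400,::-1],None,fx=8,fy=8,interpolation=2))
```

```text
dx 0.12 dy -0.01 dz 0.14 yaw 0.000 tilt [ 0.002  0.003 -1.   ] ya 1.728 [464.2 400.3 191.4] open 60.0 t 15.3
```

View pics/s8.png

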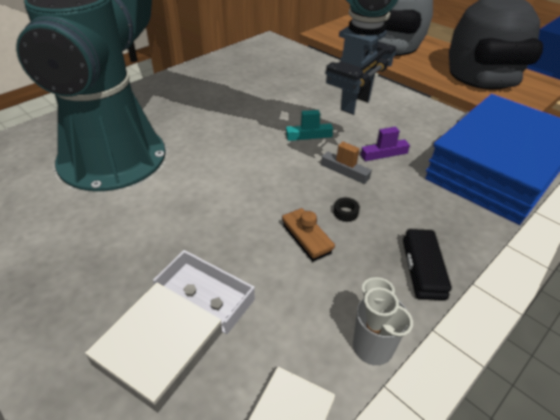

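View pics/s8c.png

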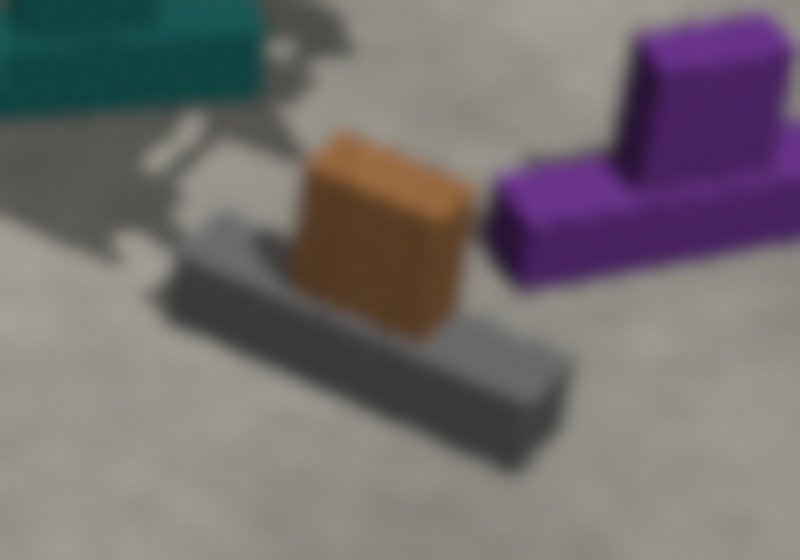

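The scraper stands upright at its original pixels (scene 346,160). Both chips are in the trough (190,289 and 217,302), and the gripper is clear of everything.

```bash
python3 -c "
from bench import *
print(finish_job())"
```

```text
the job is handed in; nothing more can be done
None
```

I took the grey scraper by its wooden handle and wiped both chips off the tile into the trough in one stroke, with the foot about 3 mm above the tile. I then stood the scraper back where it came from and let go. The job was handed in at about 15 s; it reports no verdict.

- **Chips:** the last picture shows both lying in the trough and the tile clear. In the stroke pictures only the foot pushed the one chip in view. The fingers stayed about 30 mm above the tile throughout; chips are 12 mm thick.
- **Scraper:** it stands upright within about 2 mm of its starting pixels. The gripper is open and well above it, reading about 0 N.
- **Disagreements:** the arm settled a few millimetres off its commanded heights after some moves, which I corrected with small extra steps. Setting the scraper down pressed the ledge with about 9 N. The two cameras agreed to about 2 mm on the tile and scraper, but differed by up to 4.5 mm on a chip.

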